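Tare the precision balance through its recessed key

ROBOT

A 6-joint arm with a two-finger parallel gripper is mounted at the origin on a cart in front of the work surface, level with it; the furniture and walls round the work are solid. World frame = base frame: x ahead of the robot, y to its left, z up, the work surface at z = 0. Lengths are in m, angles in rad, forces in N, time in s.
With the tool pointing down it reaches from about 0.35 to 1 m from the base axis. Payload 7.1 kg.
Tool frame: the origin (TCP) lies between the finger pads; the fingertips stand ctrl.tip_extent ahead of it and the grasp point (between the pads) lies 8 mm behind it (ctrl.tip_extent is the distance from the TCP to the fingertips, in m); z points along the fingers, y is the line along which they close (so a half turn about z gives the same grasp; the last joint's range is limited). The gripper opens to 85 mm and grips with 20 to 120 N. Pads are 22 mm wide; open, the fingers measure 114 mm over their backs; the gripper's body (76 mm by 85 mm) begins 54 mm behind the grasp point. The pads swing forward as they close: fully open they stand 13 mm farther back than shut.
Start: joints at [-1.189, 0.423, 1.63, -0, 1.089, -0.019], TCP at [0.244, -0.575, 0.203] pointing down, gripper open.
Joint ranges: [-3, 3], [-0.9, 2.11], [0.09, 2.58], [-1.31, 4.45], [0.11, 2.69], [-2.54, 2.54]. Speed limits (rad/s): [2.39, 2.39, 3.01, 3.14, 3.14, 3.14].

INTERFACE

Orientations are given as a unit quaternion [w, x, y, z].
In Python, from bench import ctrl gives the robot as it stands.
- The arm moves only by the tool send_rows, never from a script. Its arguments are lists of equal length, an entry for each row: "travel": the shift along the tool's x, y, z as a fraction of full scale, a list of three; "rotation": the turn, a rotation vector about the tool's x, y, z as a fraction of full scale, a list of three; "jaw": the opening, from 0 (shut) to 1 (fully open). In form: {"travel": [[dx, dy, dz], ...], "rotation": [[wx, wy, wz], ...], "jaw": [jaw, ...]}. A call has exactly 5 rows; each row is the pose to reach, as a shift and turn from the pose commanded when the call began, along the tool's axes at that moment; what a row does not reach only later rows make up. Full scale, the value 1, is 0.5 m for a shift and 45 degrees for a turn. A row lasts 1/12 s, in which the tool goes at most 41.7 mm and 7.16 degrees, less where a joint would pass 70% of its speed; a pose out of reach is approached as far as the arm can. A call with a number of a shift or a turn outside -1 to 1 is refused whole. A call with a gripper value outside its range is refused whole. The fingers move at their own pace and stop on an object; the grip force is fixed at half the most. Time passes only in rows, so rows that repeat a pose let the fingers close, or fill a call up. It gives the time, the measured TCP pose, the force, the opening and the grip force at its end, in the units of the state.
- ctrl.get_obs(): the state, without advancing time (a new reading comes with each control period).
- ctrl.grab_frame(name): name is "scene" or "top" or "wrist"; returns the picture (400x640x3 uint8, red, green, blue); there is no depth.
- ctrl.calibration(name): a dict with "camera_matrix" (3x3 intrinsics, pixels), "k1" (the pictures are not rectified: a ray, as slopes to the right and down, at radius r is drawn at 1 + k1 r^2 times it, then the intrinsics apply), "world_to_cam" (4x4, takes a point from world to camera coordinates). Camera axes: x right, y up, looking along -z (the intrinsics and any distortion apply to the point x, -y, -z); pixel columns grow to the right and rows downward; lengths in m; the calibration is good to about 2 mm. A picture is of the moment at which its call begins: read the wrist's pose just before it. calibration takes no time and is no camera call; for the wrist camera it gives the pose at the moment of the call.
- ctrl.hand_in(): hands the job in; it is judged then, once.
The state is a dict: "time": time; "joint_pos": joint angles; "qvel": joint speeds; "tau": joint torques, N m; "eef_pos": TCP position; "ee_rot": TCP orientation; "wrist_force": force on the tool from outside, world axes, zero at the start; "moment": the same for the moment, N m; "width": opening from 0.0 (shut) to 1.0 (fully open); "grasp_force": force on a finger pad.
Only numpy, scipy, OpenCV 4.12 (cv2) and the standard library are available. Lean on these libraries where they do the work, as an engineer would, in place of code of your own. Each camera call takes 0.05 s, during which the arm holds its last target. There are 200 camera calls.

TASK

The empty weighing dish on the balance has to be tared out. With a fingertip push the sliding lid of the draught shield fully shut; only then reach into the right-hand well, as you face the balance, press the sunken tare key all the way down for a moment and let it spring back. Do not press the power key in the left-hand well, do not touch the dish, and leave the samples and the loupe on the desk where they stand.

Things in the scene. Friction and masses are not known exactly. Their poses are not given: they have to be found in the camera images.
- balance: Fixed white and grey balance, 238 (x) x 200 (y) x 166 mm. Origin on the desk under its middle; its -x is the front (to the robot), +y left as you face it; turned up to 0.35 rad. Front (x -115 to -3 mm): level key panel 60 mm high, dark display between two round wells. Behind (x 0 to 118, y +-79 mm): clear draught shield round the pan; roof: a fixed strip behind, the sliding lid in front.
- tare_well (a point): Centre of the mouth of the right-hand well, level with the panel, at (-70, -60, 60) mm in the balance's axes. The well is round, 46 mm across, with upright walls; the tare key lies in it 23.5 mm below the mouth. The front wall of the shield, 150 mm high, stands 70 mm behind this centre.
- power_well (a point): Centre of the mouth of the equal left-hand well, at (-70, +60, 60) mm from the balance's origin; the power key lies in it. Not to be pressed.
- tare_key_top (a point): Middle of the top of the tare key, a white round key 41 mm across at the foot of the right-hand well; 36.5 mm above the desk when up, 30.5 mm when fully down.
- tare_key (a joint): Travel of the tare key in m: 0 up, 0.006 fully down; a spring pushes it back, 1.5 N to start it, 4.5 N at the bottom, where it meets a hard stop.
- power_key (a joint): Travel of the power key in m, the same kind of key: 0 up, 0.006 fully down.
- lid (a joint): Opening of the sliding lid in m: 0 is shut (its front edge over the front wall of the shield, hard stop), 0.06 is slid fully back. It moves along the balance's x, shuts towards the front (-x of the balance), stays where it is left, and takes about 1.2 N to slide.
- catch (a point): Top middle of the upright rear face of the lid's thumb catch, 166 mm above the desk: a grey wedge 50 mm wide (y) rising from the front to this point. The face looks to the back (+x of balance), 18 mm high above the clear lid, whose top is 148 mm above the desk and goes on 25 mm behind it. Fixed rails at y +-77 mm reach 150 mm. Push this face to the front to shut the lid.
- dish: Small aluminium weighing dish, 58 mm across and 16 mm high, loose on the pan inside the shield; origin at the centre of its underside, 69 mm above the desk.
- sample_pin: Steel stepped pin, 26 mm across and 53 mm high, standing left of the balance; origin under its centre.
- sample_bush: Cream stepped plastic bush, 34 mm across and 26 mm high, left of the balance; origin under its centre.
- sample_ring: Steel ring, 44 mm across and 10 mm high, right of the balance; origin under its centre.
- loupe: Black eye loupe, 41 mm across and 36 mm high, on the desk farther left; origin under its centre.
Things that resemble listed ones, but are neither listed nor needed, are in the scene too. There is more than one size of the dish; the job needs the middle-sized.

How it is judged:
By the outcome, as a careful person would: the job done as asked, in the order asked, and still so for the second after the job is handed in, with the robot touching nothing.
It also fails if it takes over 38 s, if anything falls off the work surface, if the arm or the gripper's body presses on something with over 40 N, if the wrist force passes 120 N, or if a joint passes its speed limit or range.

## Working session

There is one attempt and no reset: what is moved stays moved. The work goes in short steps, Python scripts to look and compute and a tool call to move; the robot and the scene stay as the last step left them, time stands still between calls to the robot, and variables do not carry over. Pictures are saved under pics/ and viewed, at most 10 in all, crops included, and the job is handed in when it is done.

Besides the shell and the picture viewer there is one more tool, called after "Call:" as name(argument=value, ...), one argument or row to a line, values as JSON. send_rows: Moves the arm, as the interface text tells. Its arguments: {"type":"object","properties":{"travel":{"type":"array"},"rotation":{"type":"array"},"jaw":{"type":"array"}},"required":["travel","rotation","jaw"]}

```bash
mkdir -p pics
python3 - <<'E'
from bench import ctrl
import cv2
o=ctrl.get_obs(); print(o, ctrl.tip_extent)
for n in("scene","top"):
    c=ctrl.calibration(n); print(n,c)
    cv2.imwrite(f"pics/{n}0.png",ctrl.grab_frame(n)[:,:,::-1])
E
```

```text
{'time': 0.0, 'joint_pos': array([-1.18894720e+00,  4.23831871e-01,  1.63070117e+00, -2.05602286e-05,
        1.08861859e+00, -1.89842549e-02]), 'qvel': array([ 6.00864140e-04, -1.92868311e-04,  2.54780096e-03,  1.86938176e-06,
        1.83786902e-03, -7.56967559e-04]), 'tau': array([-1.08207303e-03, -5.57389390e+01, -2.81742132e+01,  1.24291864e-04,
        7.45044934e-03, -5.14425579e-06]), 'eef_pos': array([ 0.24366866, -0.57488905,  0.20174695]), 'ee_rot': array([-7.65050853e-04,  9.79982461e-01,  1.99082317e-01, -1.49604676e-04]), 'wrist_force': array([ 0.07901459,  0.53029681, -0.41246454]), 'moment': array([-0.00025906,  0.02523102, -0.04619713]), 'grasp_force': 0.0, 'width': 1.0000635139466783} 0.011
scene {'camera_matrix': array([[452.03624563,   0.        , 315.60385547],
       [  0.        , 452.03624563, 204.24327851],
       [  0.        ,   0.        ,   1.        ]]), 'k1': -0.0006812506190166031, 'world_to_cam': array([[-0.8922798 , -0.45106096,  0.0195133 ,  0.34001385],
       [ 0.26993494, -0.49833771,  0.82388995, -0.30923599],
       [-0.36190038,  0.74040768,  0.56641379, -0.75283846],
       [ 0.        ,  0.        ,  0.        ,  1.        ]])}
top {'camera_matrix': array([[476.00462773,   0.        , 309.3428859 ],
       [  0.        , 476.00462773, 198.29134553],
       [  0.        ,   0.        ,   1.        ]]), 'k1': -0.10877931692281488, 'world_to_cam': array([[ 0.02540543, -0.99962968,  0.0097505 , -0.1546228 ],
       [ 0.9931909 ,  0.02634868,  0.11347945, -0.46468107],
       [-0.11369434,  0.00680111,  0.9934925 , -1.12239119],
       [ 0.        ,  0.        ,  0.        ,  1.        ]])}
```

View pics/top0.png

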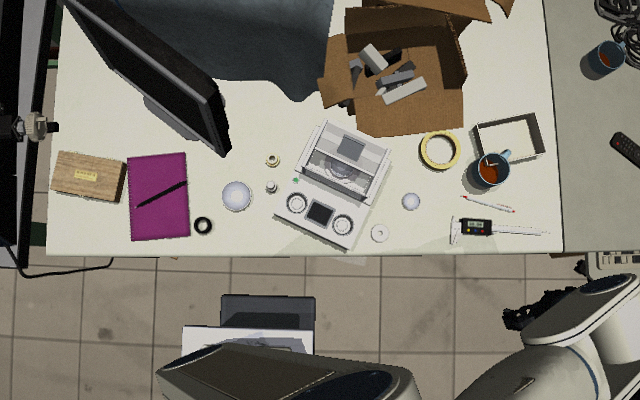

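View pics/scene0.png

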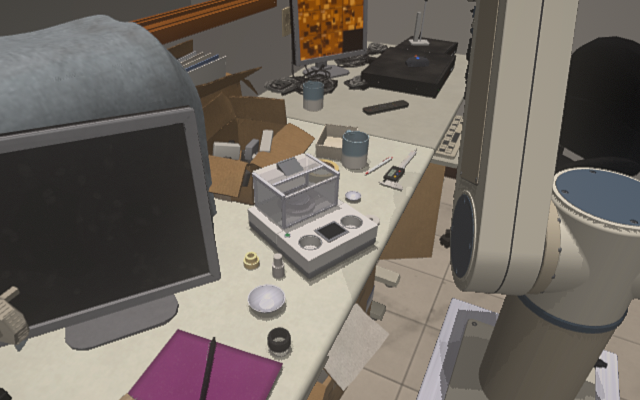

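The top view shows the balance around (333,185), with wells near (297,203) on the left and (343,226) on the right. The scene view shows the shield behind the panel. I'll enlarge the top view.

```bash
cat > h.py <<'E'
import numpy as np, cv2
from bench import ctrl
def proj(c,P):
    P=np.atleast_2d(P); M=c["world_to_cam"]; q=P@M[:3,:3].T+M[:3,3]
    s=np.c_[q[:,0],-q[:,1]]/-q[:,2:3]; s*=1+c["k1"]*(s**2).sum(1,keepdims=True)
    K=c["camera_matrix"]; return s@np.diag([K[0,0],K[1,1]])+K[:2,2]
def unproj(c,uv,z):
    K=c["camera_matrix"]; uv=np.atleast_2d(uv).astype(float)
    s0=(uv-K[:2,2])/[K[0,0],K[1,1]]; s=s0.copy()
    for _ in range(20): s=s0/(1+c["k1"]*(s**2).sum(1,keepdims=True))
    M=c["world_to_cam"]; R=M[:3,:3]; C=-R.T@M[:3,3]
    d=np.c_[s[:,0],-s[:,1],-np.ones(len(s))]@R
    return C+d*((z-C[2])/d[:,2])[:,None]
def bal(p,P): # p=x,y,yaw
    c,s=np.cos(p[2]),np.sin(p[2]); P=np.atleast_2d(P).astype(float)
    return np.c_[p[0]+c*P[:,0]-s*P[:,1],p[1]+s*P[:,0]+c*P[:,1],P[:,2]]
E
python3 - <<'E'
from h import *
im=cv2.imread("pics/top0.png")
cv2.imwrite("pics/top0c.png",cv2.resize(im[115:255,262:402],(600,600),interpolation=cv2.INTER_CUBIC))
c=ctrl.calibration("top"); w=unproj(c,[(297,203),(343,226)],.06); print(w,np.linalg.norm(w[0]-w[1]))
E
```

```text
[[ 0.45291998 -0.11365739  0.06      ]
 [ 0.40179806 -0.22246784  0.06      ]] 0.12022131486778401
```

View pics/top0c.png

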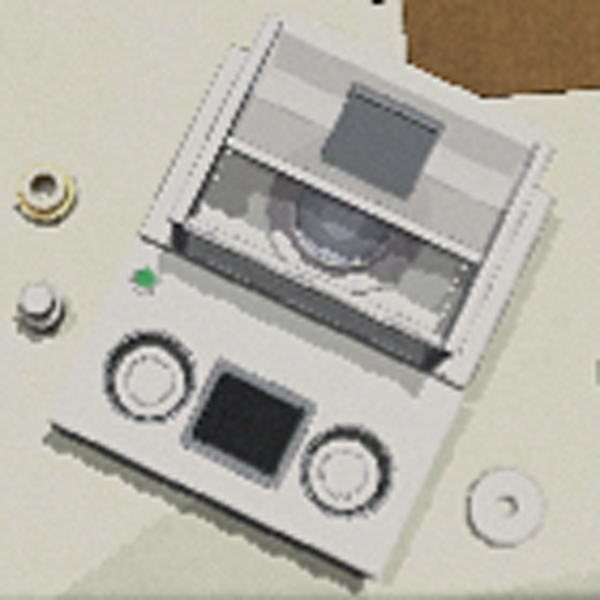

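The crop shows the mouth centres at about (150,376) and (347,471), the catch's rear edge from (352,85) to (443,125), and the lid's front edge from (230,145) to (478,260). I'll fit the pose to these points.

Run:
```python
from h import *
from scipy.optimize import least_squares
c=ctrl.calibration("top"); s=140/600
def px(u,v): return np.array([262+(u+.5)*s-.5,115+(v+.5)*s-.5])
# tracked: wells, catch rear corners (lid opening as unknown), front wall corners
uv=np.array([px(150,376),px(347,471),px(355,85),px(443,125)])
w=unproj(c,uv[:2],.06); d=w[0]-w[1]; print(w,np.linalg.norm(d),np.arctan2(-d[0],d[1]))
k=unproj(c,uv[2:],.166); d2=k[0]-k[1]; print(k,np.linalg.norm(d2),np.arctan2(-d2[0],d2[1]))
f=lambda p:(proj(c,bal(p,[[-70,60,60],[-70,-60,60],[p[3]*1e3,25,166],[p[3]*1e3,-25,166]]/np.array(1.)*1e-3*1.))-uv).ravel()
r=least_squares(f,[.48,-.14,-.35,.1]); print(r.x,f(r.x).round(2))
p=r.x
print("catch",bal(p,[p[3],0,.166]),"tare",bal(p,[-.07,-.06,.06]))
# overlay
im=cv2.imread("pics/top0.png"); S=5
big=cv2.resize(im[115:255,262:402],(700,700),interpolation=cv2.INTER_CUBIC)
t=np.linspace(0,2*np.pi,40)
def draw(P,col):
    q=(proj(c,bal(p,P))-[262,115]+.5)*S-.5; cv2.polylines(big,[q.astype(int)],False,col,1)
for y in(.06,-.06): draw(np.c_[-.07+.023*np.cos(t),y+.023*np.sin(t),.06+0*t],(0,0,255))
draw([[-.115,.1,.06],[-.003,.1,.06],[-.003,-.1,.06],[-.115,-.1,.06],[-.115,.1,.06]],(255,0,0))
draw([[p[3],.025,.166],[p[3],-.025,.166],[p[3],-.025,.148],[p[3],.025,.148]],(0,0,255))
draw([[0,.079,.15],[0.118,.079,.15],[0.118,-.079,.15],[0,-.079,.15],[0,.079,.15]],(0,160,0))
cv2.imwrite("pics/ov.png",big[:600])
```

```text
[[ 0.45442678 -0.11271625  0.06      ]
 [ 0.40523825 -0.22143037  0.06      ]] 0.11932422187896603 -0.4248958132186386
[[ 0.59353541 -0.21390022  0.166     ]
 [ 0.57423153 -0.25861968  0.166     ]] 0.048708010467474666 -0.40750335994349496
[ 0.49369018 -0.19575026 -0.42211326  0.09887637] [-0.16  0.    0.16 -0.   -0.2  -0.27  0.2   0.27]
catch [[ 0.5838877  -0.23625884  0.166     ]] tare [[ 0.40525306 -0.22180554  0.06      ]]
```

View pics/ov.png

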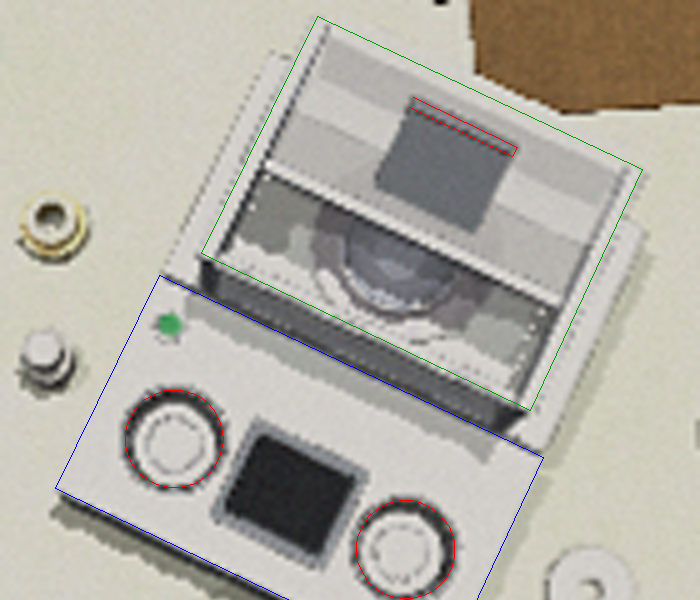

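The overlay fits closely: yaw is −0.422 and the catch face is at balance x≈0.099. Before approaching, I'll check the cardboard box behind the balance for clearance with the gripper body.

```bash
cat >> h.py <<'E'
from scipy.spatial.transform import Rotation as Ro
POSE=np.array([.4937,-.1958,-.4221])
def tool():
    o=ctrl.get_obs(); q=o["ee_rot"]; return o["eef_pos"],Ro.from_quat(q,scalar_first=True)
def go(P,frame="b"):
    """fractions from measured pose to balance point P, tool y along balance +x, down"""
    W=bal(POSE,P)[0]; a=POSE[2]
    y=np.array([np.cos(a),np.sin(a),0]); z=np.array([0,0,-1.]); x=np.cross(y,z)
    T=Ro.from_matrix(np.c_[x,y,z]); p,R=tool()
    print("travel",(R.inv().apply(W-p)/.5).round(4),"rot",((R.inv()*T).as_rotvec()/np.radians(45)).round(4),"target",W.round(4),"from",p.round(4))
E
python3 - <<'E'
from h import *
go([.1255,0,.26])
im=cv2.imread("pics/scene0.png"); c=ctrl.calibration("scene"); S=4; o=(200,90)
big=cv2.resize(im[90:240,200:390],None,fx=S,fy=S,interpolation=cv2.INTER_CUBIC)
def draw(P,col):
    q=(proj(c,bal(POSE,P))-o+.5)*S-.5; cv2.polylines(big,[q.astype(int)],False,col,1)
def box(x,y,hx,hy,z0,z1,col):
    for z in(z0,z1): draw([[x+i*hx,y+j*hy,z] for i,j in((1,1),(1,-1),(-1,-1),(-1,1),(1,1))],col)
    for i,j in((1,1),(1,-1),(-1,-1),(-1,1)): draw([[x+i*hx,y+j*hy,z0],[x+i*hx,y+j*hy,z1]],col)
box(.1255,0,.0145,.011,.155,.21,(0,0,255)); box(.1255,0,.0425,.0425,.212,.28,(255,0,0))
draw([[0,.079,.15],[0.118,.079,.15],[0.118,-.079,.15],[0,-.079,.15],[0,.079,.15]],(0,160,0))
cv2.imwrite("pics/ov2.png",big)
E
```

```text
travel [ 0.927  -0.3193 -0.1159] rot [-1.700e-03 -7.000e-04 -9.522e-01] target [ 0.6082 -0.2472  0.26  ] from [ 0.2437 -0.575   0.2018]
```

View pics/ov2.png

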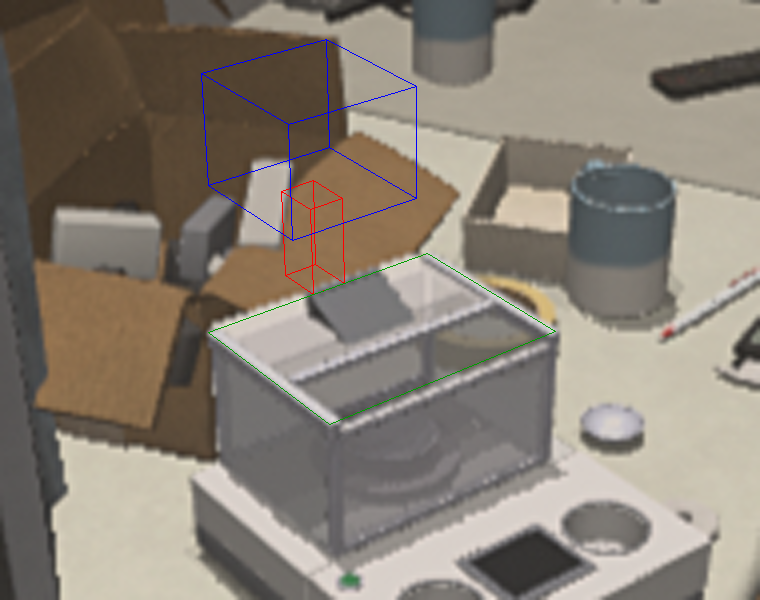

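The overlay lands correctly on the scene view too. The box's near flap, crop (460,190), lies behind the balance. I'll triangulate its height from the two views.

Run:
```python
from h import *
from scipy.optimize import least_squares
cs=ctrl.calibration("scene"); ct=ctrl.calibration("top")
def tri(us,ut):
    r=least_squares(lambda P:np.r_[(proj(cs,P)-us).ravel(),(proj(ct,P)-ut).ravel()],[.65,-.25,.1])
    a=POSE[2]; d=r.x-np.r_[POSE[:2],0]; b=[np.cos(a)*d[0]+np.sin(a)*d[1],-np.sin(a)*d[0]+np.cos(a)*d[1],d[2]]
    print(r.x.round(3),np.round(b,3),r.fun.round(1))
S=lambda u,v:(200+u/4,90+v/4)
tri(S(460,190),(463,127)); tri(S(360,132),(463,90)); tri(S(460,190),(463,90));tri(S(215,290),(357,136))
```

```text
[ 0.638 -0.498  0.097] [ 0.256 -0.217  0.097] [-0.3 -0.   0.1  0.2]
[ 0.717 -0.491  0.128] [ 0.324 -0.178  0.128] [-0.7 -0.1  0.2  0.5]
[ 0.703 -0.517  0.084] [ 0.322 -0.208  0.084] [-16.9  -3.    5.2  12.8]
[ 0.626 -0.231  0.142] [0.135 0.022 0.142] [ 14.7   2.9  -5.7 -12.9]
```

Call:
send_rows(
  travel=[
    [0, 0, -0.08],
    [0, 0, -0.16],
    [0.08, -0.02, -0.18],
    [0.16, -0.05, -0.18],
    [0.24, -0.08, -0.18],
  ],
  rotation=[
    [0, 0, 0],
    [0, 0, -0.15],
    [0, 0, -0.3],
    [0, 0, -0.45],
    [0, 0, -0.6],
  ],
  jaw=[0, 0, 0, 0, 0],
)

```text
time: 0.52
eef_pos: [0.3374, -0.4936, 0.2937]
ee_rot: [0.001, 0.906, 0.424, 0.0]
wrist_force: [0.5, -0.1, 0.3]
width: 0.298
grasp_force: 0.0
```

The flap stays below about 0.13 m, so the route is clear.

```bash
python3 -c "
from h import *
go([.1255,0,.29])"
```

```text
travel [0.7252 0.1003 0.0072] rot [ 0.0026  0.001  -0.3475] target [ 0.6082 -0.2472  0.29  ] from [ 0.3374 -0.4936  0.2937]
```

Call:
send_rows(
  travel=[
    [0.08, 0.01, 0],
    [0.16, 0.02, 0],
    [0.24, 0.03, 0],
    [0.32, 0.04, 0],
    [0.4, 0.055, 0],
  ],
  rotation=[
    [0, 0, -0.08],
    [0, 0, -0.16],
    [0, 0, -0.24],
    [0, 0, -0.3],
    [0, 0, -0.345],
  ],
  jaw=[0, 0, 0, 0, 0],
)

```text
time: 0.93
eef_pos: [0.4871, -0.3564, 0.2922]
ee_rot: [-0.0, 0.84, 0.542, -0.0]
wrist_force: [0.9, -0.0, 1.0]
width: -0.003
grasp_force: 0.0
```

```bash
python3 -c "
from h import *
go([.1255,0,.29])"
```

```text
travel [0.2988 0.1304 0.0044] rot [-0.0011 -0.0002 -0.0042] target [ 0.6082 -0.2472  0.29  ] from [ 0.4871 -0.3564  0.2922]
```

Call:
send_rows(
  travel=[
    [0.07, 0.03, 0],
    [0.14, 0.06, 0],
    [0.22, 0.1, 0],
    [0.3, 0.13, 0],
    [0.3, 0.13, 0],
  ],
  rotation=[
    [0, 0, 0],
    [0, 0, 0],
    [0, 0, 0],
    [0, 0, 0],
    [0, 0, 0],
  ],
  jaw=[0, 0, 0, 0, 0],
)

```text
time: 1.35
eef_pos: [0.6117, -0.2439, 0.2918]
ee_rot: [-0.0, 0.84, 0.543, 0.001]
wrist_force: [-1.0, -0.3, -0.4]
width: -0.003
grasp_force: 0.0
```

Run:
```python
from h import *
c=ctrl.calibration("wrist"); cv2.imwrite("pics/w1.png",ctrl.grab_frame("wrist")[:,:,::-1])
go([.1255,0,.29])
big=cv2.imread("pics/w1.png")
def draw(P,col):
    q=proj(c,bal(POSE,P)); print(q.round().astype(int).tolist()); cv2.polylines(big,[q.astype(int)],False,col,1)
draw([[.099,.025,.166],[.099,-.025,.166],[.099,-.025,.148],[.099,.025,.148]],(0,0,255))
draw([[0,.079,.15],[0.118,.079,.15],[0.118,-.079,.15],[0,-.079,.15],[0,.079,.15]],(0,160,0))
cv2.imwrite("pics/w1o.png",big)
```

```text
travel [-0.0049 -0.002   0.0033] rot [-0.001  -0.001  -0.0013] target [ 0.6082 -0.2472  0.29  ] from [ 0.6101 -0.2454  0.2916]
[[286, 154], [288, 209], [289, 203], [288, 151]]
[[171, 89], [308, 88], [310, 256], [191, 256], [171, 89]]
```

View pics/w1o.png

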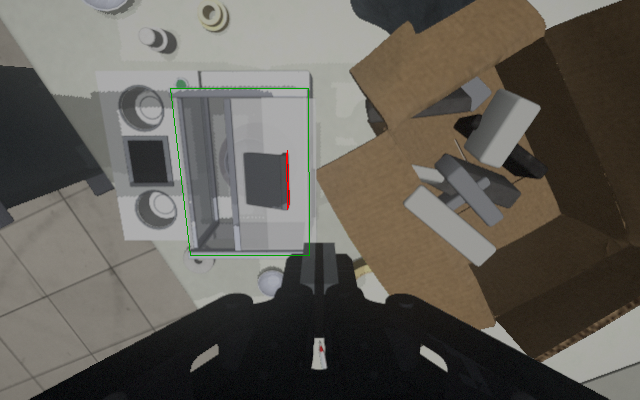

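The wrist view shows the catch's rear face at about (286–289,154–209), matching the projection. The closed fingertips near (318,245) are just behind it and clear of the box. I'll descend.

Call:
send_rows(
  travel=[
    [-0.004, 0, 0.06],
    [-0.004, 0, 0.12],
    [-0.004, 0, 0.17],
    [-0.004, 0, 0.2],
    [-0.004, 0, 0.22],
  ],
  rotation=[
    [0, 0, 0],
    [0, 0, 0],
    [0, 0, 0],
    [0, 0, 0],
    [0, 0, 0],
  ],
  jaw=[0, 0, 0, 0, 0],
)

```text
time: 1.82
eef_pos: [0.6046, -0.251, 0.1798]
ee_rot: [-0.002, 0.841, 0.541, -0.001]
wrist_force: [-0.4, -0.4, -0.2]
width: 0.002
grasp_force: 0.0
```

Run:
```python
from h import *
go([.1255,0,.166])
cv2.imwrite("pics/s2.png",cv2.resize(ctrl.grab_frame("scene")[90:240,200:390,::-1],None,fx=4,fy=4,interpolation=cv2.INTER_CUBIC))
```

```text
travel [0.0099 0.0034 0.0276] rot [-0.0053  0.0005 -0.0084] target [ 0.6082 -0.2472  0.166 ] from [ 0.6046 -0.251   0.1798]
```

View pics/s2.png

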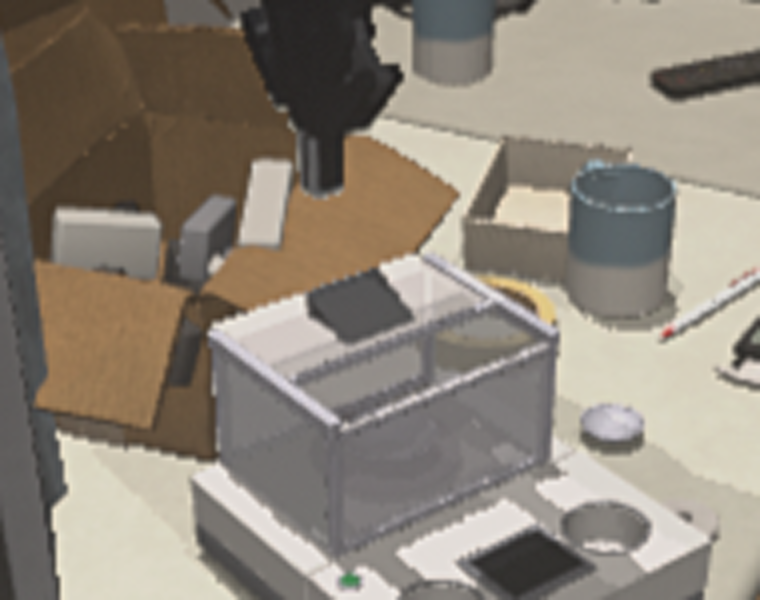

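The scene view shows the fingertip at crop (322,190), which looks higher than expected. I'll check that against the projection.

Run:
```python
from h import *
c=ctrl.calibration("scene"); p,R=tool(); print(p, ctrl.get_obs()["time"],ctrl.get_obs()["width"])
for z in(.155,.169,.18,.19,.2,.22,.24): print(z,(proj(c,[p[0],p[1],z])-[200,90])*4)
```

```text
[ 0.60436039 -0.25074582  0.17880655] 1.8667 0.00138560698924572
0.155 [[321.88210337 276.80413966]]
0.169 [[321.29783779 255.81086435]]
0.18 [[320.83263188 239.0948874 ]]
0.19 [[320.40494048 223.72639732]]
0.2 [[319.9726235  208.19120559]]
0.22 [[319.09380986 176.6097683 ]]
0.24 [[318.19556849 144.32807307]]
```

Run:
```python
from h import *
f=ctrl.grab_frame("scene"); a=cv2.resize(f[90:240,200:390,::-1],None,fx=4,fy=4,interpolation=cv2.INTER_CUBIC)
b=cv2.imread("pics/s2.png"); d=np.abs(a.astype(int)-b).sum(2)>120
ys,xs=np.nonzero(d); print(d.sum(), xs.min() if len(xs) else 0, xs.max() if len(xs) else 0, ys.min() if len(ys) else 0, ys.max() if len(ys) else 0, tool()[0])
cv2.imwrite("pics/s3.png",a[:350,200:480])
for v in range(170,300,10): print(v,a[v,322])
```

```text
595 252 475 10 586 [ 0.60512583 -0.25092233  0.18054163]
170 [42 42 45]
180 [41 43 46]
190 [45 46 47]
200 [125 134 142]
210 [ 86 124 159]
220 [ 86 123 158]
230 [ 87 124 158]
240 [ 88 127 162]
250 [ 87 123 157]
260 [ 89 127 162]
270 [ 87 125 160]
280 [ 94 128 160]
290 [80 79 79]
```

Run:
```python
from h import *
c=ctrl.calibration("wrist"); p,R=tool(); M=c["world_to_cam"]; C=-M[:3,:3].T@M[:3,3]
print("cam in tool",R.inv().apply(C-p), "view dir in tool",R.inv().apply(-M[2,:3]))
for e in(.011,0,-.03,-.05): print(e,proj(c,p+R.apply([0,0,e])))
cv2.imwrite("pics/w3.png",ctrl.grab_frame("wrist")[:,:,::-1])
# triangulate tip from scene (fixed) and wrist picture w1 tip (318,243) expressed in tool frame
from scipy.optimize import least_squares
cs=ctrl.calibration("scene")
f=lambda t:np.r_[(proj(cs,p+R.apply(t))-[200+322/4,90+195/4]).ravel(),(proj(c,p+R.apply(t))-[318,243]).ravel()]
r=least_squares(f,[0,0,.01]); print(r.x,f(r.x))
```

```text
cam in tool [ 0.07287943 -0.00023398 -0.17226145] view dir in tool [-2.89955979e-01 -7.76332190e-04  9.57039669e-01]
0.011 [[319.45752719 225.58067623]]
0 [[319.48392517 233.26210672]]
-0.03 [[319.57384423 259.43334998]]
-0.05 [[319.65449828 282.91601086]]
[ 0.00590738 -0.00080639 -0.02594923] [-2.76966941  1.44796923 -0.21030324  0.57811557]
```

View pics/w3.png

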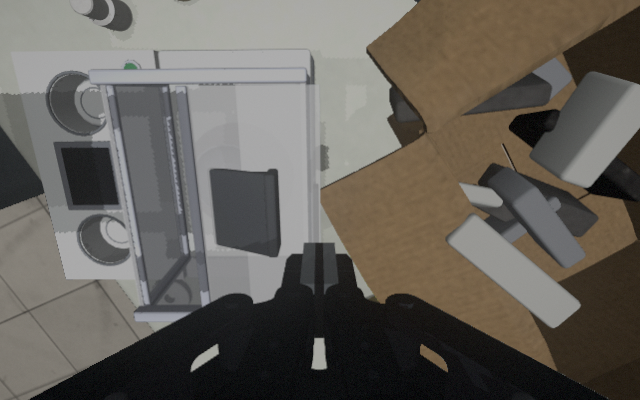

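Run:
```python
from h import *
print(ctrl.tip_extent,[a for a in dir(ctrl) if a[0]!='_'])
c=ctrl.calibration("wrist"); p,R=tool(); cs=ctrl.calibration("scene"); print(p,c["camera_matrix"][0,0])
for e in(.011,-.005,-.02,-.03,-.04):
    T=p+R.apply([[x,y,e] for x in(-.011,.011) for y in(-.0145,.0145)])
    print(e,proj(c,T).round().tolist(),((proj(cs,T)-[200,90])*4).round().tolist())
print(proj(c,bal(POSE,[[.099,.025,.166],[.099,-.025,.166],[.118,.079,.15],[.118,-.079,.15]])).round().tolist())
```

```text
0.011 ['PlanningError', 'calibration', 'get_obs', 'grab_frame', 'hand_in', 'tip_extent']
[ 0.60620855 -0.25119711  0.18218042] 350.2725629728661
0.011 [[294.0, 244.0], [345.0, 244.0], [293.0, 207.0], [346.0, 207.0]] [[349.0, 256.0], [320.0, 237.0], [318.0, 266.0], [289.0, 247.0]]
-0.005 [[292.0, 256.0], [347.0, 256.0], [291.0, 217.0], [348.0, 217.0]] [[348.0, 231.0], [319.0, 213.0], [317.0, 242.0], [288.0, 223.0]]
-0.02 [[290.0, 270.0], [349.0, 270.0], [288.0, 228.0], [351.0, 228.0]] [[348.0, 208.0], [319.0, 190.0], [316.0, 218.0], [288.0, 200.0]]
-0.03 [[288.0, 281.0], [351.0, 281.0], [287.0, 237.0], [352.0, 237.0]] [[347.0, 192.0], [318.0, 174.0], [316.0, 202.0], [287.0, 184.0]]
-0.04 [[286.0, 293.0], [353.0, 293.0], [284.0, 247.0], [355.0, 247.0]] [[347.0, 176.0], [318.0, 158.0], [315.0, 186.0], [286.0, 168.0]]
[[271.0, 173.0], [275.0, 255.0], [305.0, 70.0], [309.0, 316.0]]
```

The catch projection matches in the wrist view, to within about 5 px. In both views, though, the fingertip ends roughly 30–40 mm behind the point that tip_extent implies. I'll descend in guarded steps and watch the force and the picture.

Call:
send_rows(
  travel=[
    [0.003, 0.003, 0.005],
    [0.006, 0.003, 0.01],
    [0.008, 0.003, 0.015],
    [0.008, 0.003, 0.02],
    [0.008, 0.003, 0.024],
  ],
  rotation=[
    [0, 0, 0],
    [0, 0, 0],
    [0, 0, 0],
    [0, 0, 0],
    [0, 0, 0],
  ],
  jaw=[0, 0, 0, 0, 0],
)

```text
time: 2.38
eef_pos: [0.6101, -0.2475, 0.1707]
ee_rot: [0.0, 0.841, 0.541, 0.0]
wrist_force: [0.1, 1.1, 0.5]
width: -0.001
grasp_force: 0.0
```

```bash
cat >> h.py <<'E'
def look(name,view=True):
    f=ctrl.grab_frame("scene"); a=cv2.resize(f[90:240,200:390,::-1],None,fx=4,fy=4,interpolation=cv2.INTER_CUBIC)
    cv2.imwrite(f"pics/{name}.png",a); g=a.max(2)
    for u in(312,322,332):
        col=g[120:350,u]; d=np.nonzero(col<75)[0]; run=120
        while run<350 and g[run,u]<75: run+=1
        print("col",u,"dark until",run)
    o=ctrl.get_obs(); print(o["eef_pos"].round(4),o["wrist_force"].round(2))
E
python3 -c "
from h import *
look('s4'); go([.1255,0,.155])"
```

```text
col 312 dark until 207
col 322 dark until 205
col 332 dark until 153
[ 0.6098 -0.2474  0.1701] [ 0.72  0.33 -1.35]
travel [-0.001  -0.0031  0.0303] rot [-0.0004  0.0001 -0.0069] target [ 0.6082 -0.2472  0.155 ] from [ 0.6098 -0.2474  0.1701]
```

Call:
send_rows(
  travel=[
    [0, 0, 0.005],
    [0, 0, 0.01],
    [0, 0, 0.015],
    [0, 0, 0.02],
    [0, 0, 0.02],
  ],
  rotation=[
    [0, 0, 0],
    [0, 0, 0],
    [0, 0, 0],
    [0, 0, 0],
    [0, 0, 0],
  ],
  jaw=[0, 0, 0, 0, 0],
)

```text
time: 2.85
eef_pos: [0.6096, -0.2475, 0.1598]
ee_rot: [-0.0, 0.841, 0.541, -0.0]
wrist_force: [-0.1, 0.4, 0.4]
width: 0.003
grasp_force: 0.0
```

```bash
python3 -c "
from h import *
look('s5'); go([.1255,0,.145])"
```

```text
col 312 dark until 226
col 322 dark until 223
col 332 dark until 217
[ 0.6097 -0.2475  0.1601] [ 0.18 -0.53  0.46]
travel [-0.0007 -0.003   0.0301] rot [-0.001   0.     -0.0072] target [ 0.6082 -0.2472  0.145 ] from [ 0.6097 -0.2475  0.1601]
```

View pics/s5.png

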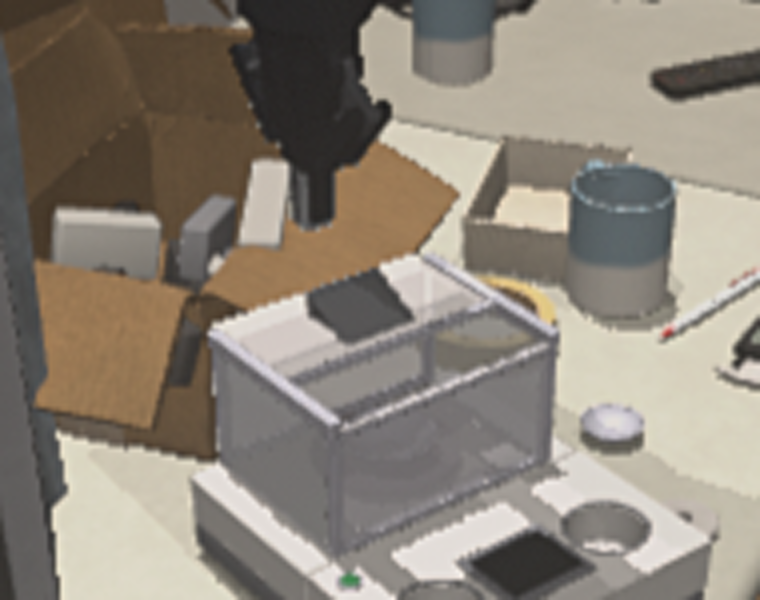

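The scene view shows the fingertip at about (312,226), clearly above and behind the catch. That puts it about 30 mm behind the TCP, at z≈0.19. The force is near zero, so I'll continue down.

Call:
send_rows(
  travel=[
    [0, 0, 0.01],
    [0, 0, 0.02],
    [0, 0, 0.03],
    [0, 0, 0.04],
    [0, 0, 0.044],
  ],
  rotation=[
    [0, 0, 0],
    [0, 0, 0],
    [0, 0, 0],
    [0, 0, 0],
    [0, 0, 0],
  ],
  jaw=[0, 0, 0, 0, 0],
)

```text
time: 3.32
eef_pos: [0.6094, -0.2474, 0.1373]
ee_rot: [-0.001, 0.841, 0.541, -0.0]
wrist_force: [-0.3, -0.1, -0.7]
width: 0.004
grasp_force: 0.0
```

```bash
python3 -c "
from h import *
look('s6'); go([.1255,0,.125])
c=ctrl.calibration('scene'); p,R=tool()
for e in (-.02,-.03,-.04): print(e,((proj(c,p+R.apply([[x,y,e] for x in(-.011,.011) for y in(-.009,.009)]))-[200,90])*4).round().tolist())
a=cv2.imread('pics/s6.png').max(2)
for u in range(285,360,5): print(u,a[220:300:6,u])
"
```

```text
col 312 dark until 259
col 322 dark until 258
col 332 dark until 253
[ 0.6093 -0.2473  0.1372] [ 0.26  0.21 -0.49]
travel [-0.0008 -0.0021  0.0244] rot [-0.0023  0.     -0.0073] target [ 0.6082 -0.2472  0.125 ] from [ 0.6093 -0.2473  0.1372]
-0.02 [[336.0, 275.0], [318.0, 263.0], [305.0, 285.0], [287.0, 273.0]]
-0.03 [[335.0, 260.0], [318.0, 248.0], [304.0, 270.0], [287.0, 258.0]]
-0.04 [[335.0, 244.0], [317.0, 233.0], [304.0, 255.0], [286.0, 243.0]]
285 [145 154 149 146 152 153 157 155 158 158 159 158 148 187]
290 [137 146 139 153 157 153 160 157 157 157 157 157 152 197]
295 [ 70  71  73  77  79  80 117 160 156 159 157 157 167 234]
300 [ 75  75  73  72  75  72  84 144 156 159 158 156 173 245]
305 [ 96  95  95  96  96  95  93 117 156 159 160 160 154 176]
310 [ 58  58  63  58  65  68  67  98 149 158 161 161 110  74]
315 [ 43  43  44  44  43  44  46 119 164 157 160 147  89  81]
320 [ 45  45  46  47  47  43  54 122 164 160 160 135  78  86]
325 [ 46  46  48  45  46  43  75 154 162 161 158 100  81  85]
330 [ 40  41  41  42  39  45 101 164 158 162 159  81  83  86]
335 [ 96  97  98  98  97 109 153 161 156 160 141  81  83  87]
340 [165 166 168 168 169 166 161 160 159 159 110  80  86  86]
345 [159 158 158 156 158 160 162 158 160 155  98  81  86  86]
350 [156 155 156 155 158 159 163 158 161 135  71  78  87  86]
355 [154 153 156 155 157 159 160 160 159 134  66  77  87  86]
```

The tip is now at z≈0.172. I'll lower it 16 mm and then push forward.

Call:
send_rows(
  travel=[
    [0, 0, 0.007],
    [0, 0, 0.014],
    [0, 0, 0.021],
    [0, 0, 0.028],
    [0, 0, 0.032],
  ],
  rotation=[
    [0, 0, 0],
    [0, 0, 0],
    [0, 0, 0],
    [0, 0, 0],
    [0, 0, 0],
  ],
  jaw=[0, 0, 0, 0, 0],
)

```text
time: 3.78
eef_pos: [0.6098, -0.2475, 0.1219]
ee_rot: [-0.0, 0.841, 0.541, -0.0]
wrist_force: [-0.2, -0.4, -0.2]
width: -0.001
grasp_force: 0.0
```

```bash
python3 -c "
from h import *
look('s7'); go([.099,0,.121])"
```

```text
col 312 dark until 282
col 322 dark until 282
col 332 dark until 277
[ 0.6096 -0.2474  0.1217] [0.32 0.68 0.06]
travel [-0.001  -0.0557  0.0014] rot [-0.0013  0.     -0.0072] target [ 0.584  -0.2364  0.121 ] from [ 0.6096 -0.2474  0.1217]
```

Call:
send_rows(
  travel=[
    [0, -0.012, 0],
    [0, -0.024, 0],
    [0, -0.036, 0],
    [0, -0.046, 0],
    [0, -0.056, 0],
  ],
  rotation=[
    [0, 0, 0],
    [0, 0, 0],
    [0, 0, 0],
    [0, 0, 0],
    [0, 0, 0],
  ],
  jaw=[0, 0, 0, 0, 0],
)

```text
time: 4.25
eef_pos: [0.5841, -0.2358, 0.1228]
ee_rot: [0.0, 0.841, 0.541, 0.0]
wrist_force: [0.7, -1.0, -0.8]
width: 0.0
grasp_force: 0.7
```

Run:
```python
from h import *
cs=ctrl.calibration("scene"); a=cv2.imread('pics/s7.png'); look('s8'); b=cv2.imread('pics/s8.png')
go([.0,0,.121])
# lid front edge shift: sample along the lid side profile
for x in (.04,.05,.06): print(x,((proj(cs,bal(POSE,[[x,-.05,.148]]))-[200,90])*4).round())
d=(np.abs(a.astype(int)-b).sum(2)>90); print(d[250:420,380:560].sum())
```

```text
col 312 dark until 231
col 322 dark until 244
col 332 dark until 251
[ 0.5832 -0.2354  0.1227] [-1.3  -0.37  1.45]
travel [-0.0021 -0.1957  0.0035] rot [-0.0007  0.0001 -0.0072] target [ 0.4937 -0.1958  0.121 ] from [ 0.5832 -0.2354  0.1227]
0.04 [[470. 321.]]
0.05 [[459. 314.]]
0.06 [[448. 307.]]
3677
```

The lid is moving. I'll keep pushing and work out the opening from the first top view.

Call:
send_rows(
  travel=[
    [0, -0.01, 0],
    [0, -0.02, 0],
    [0, -0.03, 0],
    [0, -0.04, 0],
    [0, -0.05, 0],
  ],
  rotation=[
    [0, 0, 0],
    [0, 0, 0],
    [0, 0, 0],
    [0, 0, 0],
    [0, 0, 0],
  ],
  jaw=[0, 0, 0, 0, 0],
)

```text
time: 4.72
eef_pos: [0.5614, -0.2255, 0.1227]
ee_rot: [0.0, 0.841, 0.541, 0.0]
wrist_force: [-0.1, -1.0, 0.7]
width: 0.004
grasp_force: 0.7
```

Run:
```python
from h import *
c=ctrl.calibration("top"); s=140/600; a=POSE[2]
uv=[[262+(u+.5)*s-.5,115+(v+.5)*s-.5] for u,v in((230,145),(478,260))]
w=unproj(c,uv,.148)[:,:2]-POSE[:2]; print("lid front bal x,y",w@np.array([[np.cos(a),-np.sin(a)],[np.sin(a),np.cos(a)]]))
look('s9'); go([0,0,.121])
```

```text
lid front bal x,y [[ 0.0468936   0.06919586]
 [ 0.04808303 -0.07006888]]
col 312 dark until 210
col 322 dark until 188
col 332 dark until 234
[ 0.5603 -0.225   0.1224] [ 0.28 -0.05  1.06]
travel [-0.0022 -0.1455  0.0031] rot [-0.0014  0.     -0.0073] target [ 0.4937 -0.1958  0.121 ] from [ 0.5603 -0.225   0.1224]
```

The opening was about 47 mm, so the shut stop should come at TCP balance x≈0.060–0.066. I'm now at 0.073, so I'll approach it gently.

Call:
send_rows(
  travel=[
    [0, -0.005, 0],
    [0, -0.008, 0],
    [0, -0.011, 0],
    [0, -0.014, 0],
    [0, -0.016, 0],
  ],
  rotation=[
    [0, 0, 0],
    [0, 0, 0],
    [0, 0, 0],
    [0, 0, 0],
    [0, 0, 0],
  ],
  jaw=[0, 0, 0, 0, 0],
)

```text
time: 5.18
eef_pos: [0.5562, -0.2231, 0.1228]
ee_rot: [0.002, 0.841, 0.541, 0.001]
wrist_force: [8.8, -3.8, -6.2]
width: 0.004
grasp_force: 4.6
```

Call:
send_rows(
  travel=[
    [0, -0.002, 0],
    [0, -0.004, 0],
    [0, -0.006, 0],
    [0, -0.008, 0],
    [0, -0.008, 0],
  ],
  rotation=[
    [0, 0, 0],
    [0, 0, 0],
    [0, 0, 0],
    [0, 0, 0],
    [0, 0, 0],
  ],
  jaw=[0, 0, 0, 0, 0],
)

```text
time: 5.6
eef_pos: [0.5562, -0.2231, 0.1233]
ee_rot: [0.005, 0.841, 0.541, 0.003]
wrist_force: [17.4, -8.1, -12.9]
width: 0.0
grasp_force: 9.1
```

Run:
```python
from h import *
look('s10'); go([0,0,.121])
```

```text
col 312 dark until 123
col 322 dark until 223
col 332 dark until 237
[ 0.5562 -0.2231  0.1233] [ 16.99  -7.94 -12.24]
travel [-0.0023 -0.1364  0.0029] rot [ 0.0153 -0.0002 -0.0073] target [ 0.4937 -0.1958  0.121 ] from [ 0.5562 -0.2231  0.1233]
```

It hit a hard stop at TCP balance x=0.068, with the force rising as it should there. I'll back off, lift, and check that the lid is fully shut.

Call:
send_rows(
  travel=[
    [0, 0.015, 0],
    [0, 0.03, 0],
    [0, 0.04, 0],
    [0, 0.04, -0.04],
    [0, 0.04, -0.1],
  ],
  rotation=[
    [0, 0, 0],
    [0, 0, 0],
    [0, 0, 0],
    [0, 0, 0],
    [0, 0, 0],
  ],
  jaw=[0, 0, 0, 0, 0],
)

```text
time: 6.07
eef_pos: [0.5667, -0.2279, 0.1697]
ee_rot: [-0.003, 0.841, 0.541, -0.002]
wrist_force: [0.3, 0.0, 0.5]
width: -0.0
grasp_force: 0.0
```

Call:
send_rows(
  travel=[
    [0, 0, -0.05],
    [0, 0, -0.1],
    [0, 0, -0.16],
    [0, 0, -0.2],
    [0, 0, -0.2],
  ],
  rotation=[
    [0, 0, 0],
    [0, 0, 0],
    [0, 0, 0],
    [0, 0, 0],
    [0, 0, 0],
  ],
  jaw=[0, 0, 0, 0, 0],
)

```text
time: 6.48
eef_pos: [0.5712, -0.2298, 0.2776]
ee_rot: [0.003, 0.841, 0.541, 0.002]
wrist_force: [-0.3, 0.4, -0.1]
width: 0.001
grasp_force: 0.0
```

Run:
```python
from h import *
look('s11'); a=cv2.imread('pics/s11.png')
c=ctrl.calibration("wrist"); w=np.ascontiguousarray(ctrl.grab_frame("wrist")[:,:,::-1]); cv2.imwrite('pics/w4.png',w)
tl=w[:300,60:420].copy(); 
def mk(im,c,off,S,x):
    P=[[x,.025,.166],[x,-.025,.166]]; q=((proj(c,bal(POSE,P))-off)*S).astype(int); cv2.line(im,tuple(map(int,q[0])),tuple(map(int,q[1])),(0,0,255),1)
for x in(.0515,): mk(tl,c,(60,0),1,x); mk(a,ctrl.calibration("scene"),(200,90),4,x)
out=np.zeros((600,800,3),np.uint8); out[:400,:420]=cv2.resize(a[220:,180:600],(420,380))[:400] if 0 else 0
out[:380,:420]=a[220:600,180:600]; out[:300,430:790]=tl
cv2.imwrite('pics/chk.png',out); go([0,0,.26])
```

```text
col 312 dark until 120
col 322 dark until 120
col 332 dark until 120
[ 0.5701 -0.2294  0.2751] [ 0.04  0.58 -0.52]
travel [-0.0023 -0.1646  0.026 ] rot [ 0.001  -0.0001 -0.0072] target [ 0.4937 -0.1958  0.26  ] from [ 0.5691 -0.2289  0.2731]
```

View pics/chk.png

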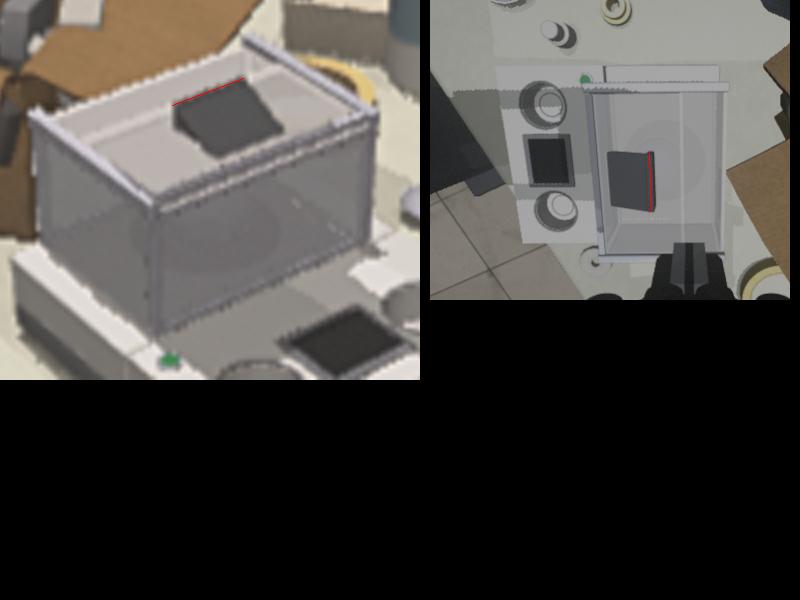

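The composite shows the lid's front edge over the front wall. The catch face sits on the projected shut line (x≈0.0515) in both views, so the lid is shut. Next I'll move over the tare well.

```bash
python3 -c "
from h import *
go([-.069,-.06,.25])"
```

```text
travel [-0.1231 -0.302   0.0459] rot [ 0.001  -0.0001 -0.0072] target [ 0.4062 -0.2223  0.25  ] from [ 0.5691 -0.2289  0.2731]
```

Call:
send_rows(
  travel=[
    [-0.025, -0.06, 0.01],
    [-0.05, -0.12, 0.02],
    [-0.075, -0.19, 0.03],
    [-0.1, -0.25, 0.04],
    [-0.122, -0.302, 0.045],
  ],
  rotation=[
    [0, 0, 0],
    [0, 0, 0],
    [0, 0, 0],
    [0, 0, 0],
    [0, 0, 0],
  ],
  jaw=[0, 0, 0, 0, 0],
)

```text
time: 7.0
eef_pos: [0.4027, -0.2204, 0.2475]
ee_rot: [-0.002, 0.841, 0.541, -0.001]
wrist_force: [-0.3, -0.0, 0.3]
width: 0.002
grasp_force: 0.0
```

Call:
send_rows(
  travel=[
    [0, 0, 0.05],
    [0, 0, 0.1],
    [0, 0, 0.15],
    [0, 0, 0.19],
    [0, 0, 0.2],
  ],
  rotation=[
    [0, 0, 0],
    [0, 0, 0],
    [0, 0, 0],
    [0, 0, 0],
    [0, 0, 0],
  ],
  jaw=[0, 0, 0, 0, 0],
)

```text
time: 7.42
eef_pos: [0.4031, -0.22, 0.146]
ee_rot: [-0.004, 0.841, 0.541, -0.002]
wrist_force: [-0.3, 1.0, -0.4]
width: -0.003
grasp_force: 0.0
```

```bash
python3 -c "
from h import *
go([-.07,-.06,.05])
c=ctrl.calibration('wrist'); cv2.imwrite('pics/w5.png',ctrl.grab_frame('wrist')[:,:,::-1]); print(ctrl.get_obs()['time'],proj(c,bal(POSE,[[-.07,-.06,.06],[-.047,-.06,.06],[-.093,-.06,.06],[-.07,-.037,.06],[-.07,-.083,.06]])).round().tolist())
"
```

```text
travel [-0.0018  0.0071  0.1919] rot [-0.0105 -0.0011 -0.0074] target [ 0.4053 -0.2219  0.05  ] from [ 0.4031 -0.22    0.146 ]
7.4667 [[324.0, 190.0], [354.0, 190.0], [294.0, 190.0], [324.0, 161.0], [324.0, 219.0]]
```

Run:
```python
from h import *
g=cv2.imread('pics/w5.png',0)[140:245,260:400]
h=cv2.HoughCircles(cv2.medianBlur(g,3),cv2.HOUGH_GRADIENT,1,10,param1=80,param2=12,minRadius=24,maxRadius=34)
print(None if h is None else (h[0][:4]+[260,140,0]))
print(g[50,::4])
```

```text
[[321.5        190.5         33.40000153]
 [320.5        180.5         25.39999962]
 [330.5        184.5         24.60000038]]
[122 127 127 130 129 129 130 119  81  75 108 128  89 129 136 157 129 154
 156  86 129 119  78  78 164 173 174 172 174 174 173 173 173 173 137]
```

Call:
send_rows(
  travel=[
    [-0.001, 0.004, 0.02],
    [-0.002, 0.008, 0.05],
    [-0.002, 0.008, 0.08],
    [-0.002, 0.008, 0.1],
    [-0.002, 0.008, 0.1],
  ],
  rotation=[
    [0, 0, 0],
    [0, 0, 0],
    [0, 0, 0],
    [0, 0, 0],
    [0, 0, 0],
  ],
  jaw=[0, 0, 0, 0, 0],
)

```text
time: 7.88
eef_pos: [0.4088, -0.2239, 0.0987]
ee_rot: [-0.001, 0.841, 0.541, -0.001]
wrist_force: [-0.4, -0.1, -0.1]
width: 0.0
grasp_force: 0.0
```

Run:
```python
from h import *
go([-.07,-.06,.05]); print(ctrl.get_obs()["wrist_force"])
c=ctrl.calibration('wrist'); w=ctrl.grab_frame('wrist')[:,:,::-1]; cv2.imwrite('pics/w6.png',w)
print(proj(c,bal(POSE,[[-.07,-.06,.06],[-.047,-.06,.06],[-.07,-.037,.06],[-.07,-.083,.06]])).round().tolist())
g=cv2.cvtColor(np.ascontiguousarray(w),cv2.COLOR_BGR2GRAY)
for v in range(150,260,10): print(v,g[v,264:384:5])
```

```text
travel [ 0.0007 -0.0079  0.0973] rot [-0.0032 -0.0003 -0.0072] target [ 0.4053 -0.2219  0.05  ] from [ 0.4088 -0.2239  0.0987]
[-0.38684633 -0.13966145 -0.11175288]
[[313.0, 209.0], [349.0, 209.0], [313.0, 174.0], [314.0, 242.0]]
150 [136  78  79  36  39  38  47  48  49  48  50  51  52  53  57  55 115 125
 173 181 182 181 181 182]
160 [135  79  78  79  79  77  79  97 116 119 121 120 121 122 124 123 124 125
 176 181 182 183 182 183]
170 [137 136 137 136 137 137 136 136 137 136 181 181 181 182 181 182 181 180
 182 182 182 182 182 182]
180 [138 136 136 135 125  80 109 136 136 137 137 137 138 106 113 181 183 181
 182 183 183 182 182 181]
190 [136 136 136  74  82 136 130 136 135 137 136 137 136 132 137  86  81 137
 138 140 138 139 173 183]
200 [137 136  76  71 119 135 124 134 136 136 136 136 135 109 136 121  78  90
 138 138 135 138 144 182]
210 [136 137  86  75  77 133 135 132 135 136 148 135 136 162 134  83  80  84
 138 139 138 138 182 181]
220 [135 135  77  78  83  84  88 130 134 179 179 179 176  91  83  83  85  84
 138 138 137 137 178 182]
230 [135 137 136  76  84  81  82  82  84  84  85  85  85  83  83 101 107 179
 178 181 181 181 183 182]
240 [127 121 125 122 112  66  90  85  82  83  85  85 100 108 115 178 178 178
 178 178 178 178 179 178]
250 [125 125 126 127 127 125 161 180  69  72  72  36  71  73  75 178 178 178
 179 178 178 178 178 179]
```

The well centre shows at column ≈312 and the finger axis at 319.5, so I need to shift about −4 mm along tool y. I'll correct that and then descend in guarded steps.

Call:
send_rows(
  travel=[
    [0.001, -0.004, 0],
    [0.001, -0.008, 0],
    [0.001, -0.008, 0.02],
    [0.001, -0.008, 0.04],
    [0.001, -0.008, 0.06],
  ],
  rotation=[
    [0, 0, 0],
    [0, 0, 0],
    [0, 0, 0],
    [0, 0, 0],
    [0, 0, 0],
  ],
  jaw=[0, 0, 0, 0, 0],
)

```text
time: 8.35
eef_pos: [0.4062, -0.2223, 0.0694]
ee_rot: [0.0, 0.841, 0.541, 0.0]
wrist_force: [0.0, 0.5, -0.0]
width: 0.003
grasp_force: 0.0
```

Call:
send_rows(
  travel=[
    [0, 0, 0.005],
    [0, 0, 0.01],
    [0, 0, 0.015],
    [0, 0, 0.02],
    [0, 0, 0.02],
  ],
  rotation=[
    [0, 0, 0],
    [0, 0, 0],
    [0, 0, 0],
    [0, 0, 0],
    [0, 0, 0],
  ],
  jaw=[0, 0, 0, 0, 0],
)

```text
time: 8.77
eef_pos: [0.406, -0.2222, 0.0597]
ee_rot: [-0.0, 0.841, 0.541, -0.0]
wrist_force: [-0.4, -0.9, -0.4]
width: -0.002
grasp_force: 0.0
```

Run:
```python
from h import *
go([-.07,-.06,.05]); print(ctrl.get_obs()["wrist_force"])
c=ctrl.calibration('wrist'); w=ctrl.grab_frame('wrist')[:,:,::-1]; cv2.imwrite('pics/w7.png',w)
print(proj(c,bal(POSE,[[-.07,-.06,.06],[-.047,-.06,.06],[-.07,-.037,.06],[-.07,-.083,.06]])).round().tolist())
g=cv2.cvtColor(np.ascontiguousarray(w),cv2.COLOR_BGR2GRAY)
for v in range(170,300,10): print(v,g[v,250:400:5])
cs=ctrl.calibration('scene'); f=ctrl.grab_frame('scene')[:,:,::-1]; cv2.imwrite('pics/s12.png',f); p,R=tool()
for e in(.011,-.01,-.03,-.04): print(e,proj(cs,p+R.apply([0,0,e])).round(1))
u=int(round(proj(cs,p)[0,0])); print(u,f[90:260:3,u].max(1))
```

```text
travel [-0.     -0.0016  0.0193] rot [-0.0006 -0.0001 -0.0073] target [ 0.4053 -0.2219  0.05  ] from [ 0.406  -0.2222  0.0597]
[-0.37396091 -0.91857182 -0.40274131]
[[318.0, 234.0], [361.0, 233.0], [318.0, 192.0], [318.0, 272.0]]
170 [143 143 143  85  84  40  39  41  39  37  37  46  49  48  50  53  54  54
  55  55  58 102 129 129 190 189 190 190 190 190]
180 [143 143 142  82  81  84  82  80  80  83  80  81  81  81 121 121 122 120
 121 121 122 122 123 118 189 189 190 190 190 190]
190 [143 144 142 143 143 141 142 142 142 142 143 121  84  83 101 128 189 189
 188 190 189 189 190 188 189 189 189 190 190 190]
200 [142 143 142 143 143 141 142  82  81 142 143 133  89 104  92 123 143 143
 115 118 189 189 190 189 189 190 190 190 191 189]
210 [143 143 143 143 142  80  76 133 143 103 142 142 142 141 141 141 143  96
 143 136  91  87 170 145 165 144 152 145 144 145]
220 [142 144 143 142  86  84  76 138 140 133 142 142 141 142 143 144 142 143
 142 141  87  85  93 144 144 143 144 145 144 144]
230 [142 142 142 143  79  76  81 115 141 117 142 117 133 117 119 117 119  78
 118 111  83  81  84 144 143 14
[... 405 characters left out ...]
132 124 118 117 116 116 116  39  36  37  41  68  70  38  32  67  70  69
  41  41  43 184 184 183 184 184 184 184 184 185]
280 [131 132 131 130 130 132 130  32  29  25  62  67  67  32  30  68  68  67
  36  37  35  40 184 184 184 183 184 184 184 185]
290 [130 130 131 131 130 130  30  31  30  29  27  27  30  36  34  85  30  32
  33  32  33  37  36 184 182 183 183 183 184 183]
0.011 [[350.  225.3]]
-0.01 [[350.5 217.9]]
-0.03 [[351.1 210.8]]
-0.04 [[351.4 207.1]]
350 [108 108 109 110  97  74 117 111 115 115 115 117 117 117 126 109  67  63
 114  60  50  49  50  50  51  52  50  51  50  50  50  51  51  51  52  50
  58  93  94  99  96 181 123 130 130 150 116 148 148 148 122 122 121 123
  79  73 108]
```

The finger is centred to within 2 mm and the tip is still about 30 mm above the mouth. I'll go on down.

Call:
send_rows(
  travel=[
    [0, -0.002, 0.012],
    [0, -0.002, 0.024],
    [0, -0.002, 0.036],
    [0, -0.002, 0.048],
    [0, -0.002, 0.05],
  ],
  rotation=[
    [0, 0, 0],
    [0, 0, 0],
    [0, 0, 0],
    [0, 0, 0],
    [0, 0, 0],
  ],
  jaw=[0, 0, 0, 0, 0],
)

```text
time: 9.28
eef_pos: [0.4045, -0.2214, 0.0338]
ee_rot: [-0.001, 0.841, 0.541, -0.0]
wrist_force: [1.0, -0.1, -1.0]
width: 0.003
grasp_force: 0.0
```

Call:
send_rows(
  travel=[
    [0, 0, 0.004],
    [0, 0, 0.008],
    [0, 0, 0.012],
    [0, 0, 0.016],
    [0, 0, 0.02],
  ],
  rotation=[
    [0, 0, 0],
    [0, 0, 0],
    [0, 0, 0],
    [0, 0, 0],
    [0, 0, 0],
  ],
  jaw=[0, 0, 0, 0, 0],
)

```text
time: 9.7
eef_pos: [0.4053, -0.2219, 0.0249]
ee_rot: [0.0, 0.841, 0.541, 0.0]
wrist_force: [-0.9, 0.1, -0.8]
width: 0.001
grasp_force: 0.0
```

Run:
```python
from h import *
go([-.07,-.06,.0]); print(ctrl.get_obs()["wrist_force"],ctrl.get_obs()["tau"].round(1))
cs=ctrl.calibration('scene'); f=ctrl.grab_frame('scene')[:,:,::-1]; cv2.imwrite('pics/s13.png',f); p,R=tool()
for e in(.011,-.01,-.03,-.04): print(e,proj(cs,p+R.apply([0,0,e])).round(1))
for u in(340,346,352,358): print(u,f[195:250:2,u].max(1))
```

```text
travel [-0.     -0.0001  0.0499] rot [ 0.0003  0.     -0.0072] target [ 0.4053 -0.2219  0.    ] from [ 0.4053 -0.2219  0.0249]
[-0.87422761  0.14356374 -0.83121004] [ -0.  -46.1 -13.8  -0.    0.1   0. ]
0.011 [[349.3 237.7]]
-0.01 [[349.9 230.6]]
-0.03 [[350.5 223.6]]
-0.04 [[350.7 220.1]]
340 [ 58  48  47  49 105 213 184 205 116 116 146 146 153 178 167 115  50  47
  52  62  87 147 147 143 175 131 120 122]
346 [ 51  49  51  49  49  46  45  53  86  76  88  88  96  98 111 129 125 122
  80 105 147 190 160 131 120 121 121 122]
352 [ 50  50  49  49  50  50  49  50  49  51  51  51  50  47  49 116 105 149
 147 147 148 145 120 121 121 121 122 107]
358 [ 49  51  49  49  50  49  49  50  49  50 168 100 115 114 118 113 107 149
 147 148 133 121 121 121 121 119  83  74]
```

The tip is at z≈0.055, inside the mouth and touching nothing. Contact is expected at TCP z≈0.006, so I'll approach slowly.

Call:
send_rows(
  travel=[
    [0, 0, 0.006],
    [0, 0, 0.012],
    [0, 0, 0.018],
    [0, 0, 0.022],
    [0, 0, 0.026],
  ],
  rotation=[
    [0, 0, 0],
    [0, 0, 0],
    [0, 0, 0],
    [0, 0, 0],
    [0, 0, 0],
  ],
  jaw=[0, 0, 0, 0, 0],
)

```text
time: 10.17
eef_pos: [0.4051, -0.2218, 0.0117]
ee_rot: [-0.0, 0.841, 0.541, -0.0]
wrist_force: [-0.6, 0.2, -0.2]
width: -0.002
grasp_force: 0.0
```

Call:
send_rows(
  travel=[
    [0, 0, 0.002],
    [0, 0, 0.004],
    [0, 0, 0.006],
    [0, 0, 0.008],
    [0, 0, 0.008],
  ],
  rotation=[
    [0, 0, 0],
    [0, 0, 0],
    [0, 0, 0],
    [0, 0, 0],
    [0, 0, 0],
  ],
  jaw=[0, 0, 0, 0, 0],
)

```text
time: 10.58
eef_pos: [0.4051, -0.2218, 0.0079]
ee_rot: [-0.0, 0.841, 0.541, -0.0]
wrist_force: [-0.4, -0.3, 0.1]
width: -0.007
grasp_force: 0.0
```

Call:
send_rows(
  travel=[
    [0, 0, 0.002],
    [0, 0, 0.004],
    [0, 0, 0.006],
    [0, 0, 0.008],
    [0, 0, 0.008],
  ],
  rotation=[
    [0, 0, 0],
    [0, 0, 0],
    [0, 0, 0],
    [0, 0, 0],
    [0, 0, 0],
  ],
  jaw=[0, 0, 0, 0, 0],
)

```text
time: 11.0
eef_pos: [0.4052, -0.2218, 0.004]
ee_rot: [0.0, 0.841, 0.541, 0.0]
wrist_force: [-0.5, 0.5, 3.3]
width: 0.002
grasp_force: 1.6
```

Call:
send_rows(
  travel=[
    [0, 0, 0.001],
    [0, 0, 0.002],
    [0, 0, 0.003],
    [0, 0, 0.004],
    [0, 0, 0.004],
  ],
  rotation=[
    [0, 0, 0],
    [0, 0, 0],
    [0, 0, 0],
    [0, 0, 0],
    [0, 0, 0],
  ],
  jaw=[0, 0, 0, 0, 0],
)

```text
time: 11.42
eef_pos: [0.4052, -0.2218, 0.002]
ee_rot: [0.0, 0.841, 0.541, 0.0]
wrist_force: [-0.5, 0.4, 4.2]
width: -0.001
grasp_force: 2.1
```

This is the key's spring curve: 3.3 N, then 4.2 N. I'll press on to the hard stop.

Call:
send_rows(
  travel=[
    [0, 0, 0.002],
    [0, 0, 0.004],
    [0, 0, 0.005],
    [0, 0, 0.006],
    [0, 0, 0.006],
  ],
  rotation=[
    [0, 0, 0],
    [0, 0, 0],
    [0, 0, 0],
    [0, 0, 0],
    [0, 0, 0],
  ],
  jaw=[0, 0, 0, 0, 0],
)

```text
time: 11.83
eef_pos: [0.4053, -0.2219, 0.0011]
ee_rot: [0.0, 0.841, 0.541, 0.0]
wrist_force: [-8.2, 3.3, 39.3]
width: 0.002
grasp_force: 19.6
```

It stopped hard at 6 mm of key travel. I'll release and withdraw straight up.

Call:
send_rows(
  travel=[
    [0, 0, -0.01],
    [0, 0, -0.03],
    [0, 0, -0.06],
    [0, 0, -0.1],
    [0, 0, -0.15],
  ],
  rotation=[
    [0, 0, 0],
    [0, 0, 0],
    [0, 0, 0],
    [0, 0, 0],
    [0, 0, 0],
  ],
  jaw=[0, 0, 0, 0, 0],
)

```text
time: 12.25
eef_pos: [0.4043, -0.2213, 0.074]
ee_rot: [-0.001, 0.841, 0.541, -0.001]
wrist_force: [0.3, -0.2, 0.1]
width: 0.0
grasp_force: 0.0
```

Call:
send_rows(
  travel=[
    [0, 0, -0.07],
    [0, 0, -0.14],
    [0, 0, -0.21],
    [0, 0, -0.28],
    [0, 0, -0.28],
  ],
  rotation=[
    [0, 0, 0],
    [0, 0, 0],
    [0, 0, 0],
    [0, 0, 0],
    [0, 0, 0],
  ],
  jaw=[0, 0, 0, 0, 0],
)

```text
time: 12.67
eef_pos: [0.4086, -0.2238, 0.2205]
ee_rot: [0.005, 0.841, 0.541, 0.003]
wrist_force: [0.8, 0.3, -0.2]
width: 0.001
grasp_force: 0.0
```

Run:
```python
from h import *
o=ctrl.get_obs(); print(o["time"],o["eef_pos"],o["wrist_force"])
f=ctrl.grab_frame("scene")[:,:,::-1].astype(int); a=cv2.imread("pics/s11.png")
g=cv2.resize(f[90:240,200:390].astype(np.uint8),None,fx=4,fy=4,interpolation=cv2.INTER_CUBIC)
cv2.imwrite("pics/s14.png",g); d=np.abs(g.astype(int)-a).sum(2)>120
print("shield region diff",d[250:420,210:560].sum())
s0=cv2.imread("pics/scene0.png").astype(int); D=np.abs(f-s0).sum(2)>120
print("samples diff",D[245:360,235:300].sum(), "right ring/dish",D[185:240,340:385].sum())
```

```text
12.6667 [ 0.40864466 -0.2238152   0.22047071] [ 0.82043381  0.3123786  -0.1751243 ]
shield region diff 2826
samples diff 0 right ring/dish 173
```

Run:
```python
from h import *
g=cv2.imread("pics/s14.png"); a=cv2.imread("pics/s11.png"); d=np.abs(g.astype(int)-a).sum(2)>120
print("catch region",d[290:385,345:470].sum()); 
ys,xs=np.nonzero(d[250:420,210:560]); print(np.histogram(xs+210,bins=7)[0:2],np.histogram(ys+250,bins=5))
c=ctrl.calibration("scene"); print((proj(c,bal(POSE,[[.0515,.025,.166],[.0515,-.025,.166]]))-[200,90])*4)
print(g[300:360:5,400].max(1),a[300:360:5,400].max(1))
```

```text
catch region 1585
(array([232, 260, 619, 813, 434, 273, 195]), array([297.        , 328.14285714, 359.28571429, 390.42857143,
       421.57142857, 452.71428571, 483.85714286, 515.        ])) (array([735, 333, 535, 512, 711]), array([299., 323., 347., 371., 395., 419.]))
[[352.73315805 325.29022688]
 [423.8618165  298.4193002 ]]
[193 165 128 120 134 126 123 125 124 124 124 124] [189 140  79  81  86  86  86  86  87  86  86  87]
```

The catch edge is where it was and only the shadow changed. The samples have not moved. Handing in.

```bash
python3 -c "
from bench import ctrl
print(ctrl.hand_in())"
```

```text
the job is handed in; nothing more can be done
None
```

I pushed the lid fully shut, then pressed the tare key to its stop and let it spring back. The arm is clear of the balance and the job is handed in at about 12.7 s; the result of the judging was not shown.

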